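# Let a bread roll out of the dispenser and ease its lid shut

## Task

Let the bread roll out of the counter dispenser: with the fingertips press the lever at its side all the way down, which lifts the clear lid, and keep it down until the roll has come to rest in the front trough. Then let the lever up gently, so that the lid eases down to fully shut without slamming, and move clear. Work only by pressing the lever: do not touch the lid or the roll, pick nothing up, and leave everything else where it stands.

Things in the scene. Friction and masses are not known exactly. Their poses are not given: they have to be found in the camera images.
- dispenser: steel roll dispenser, fixed to the counter; origin under it at counter level, below the lever's pivot line; -x points out of the chute, roughly to the robot, z up; yaw up to 0.3 rad. Chute 156 mm wide (y -78 to 78); hopper x -65 to 146 mm, 209 tall, its back and top clear; open trough x -206 to -65, walls 92, front lip 98 tall. Grey linkage housing x -30 to 60, y -126 to -78, 215 tall
- lever_pad (a point): centre of the top face of the lever's black press pad, moving with the lever. Pad 60 mm long (along the lever) x 70 wide x 8 thick; the axes equal the dispenser's when the lever is up. At rest 175 mm above the counter, at (-111, -200, 175) mm in the dispenser frame
- lever_pivot (a point): lever's pivot, fixed, at (0, -200, 130) mm in the dispenser frame. The lever turns about the dispenser's y axis and points to its -x; it rises 0.35 rad above level when up and dips 0.30 rad below when fully down. Pad centre 120 mm from the pivot, its top face 4 mm above the lever's centre line
- lever (a joint): lever angle, rad: 0 up (lid shut), grows as it is pressed down, stop at 0.65. It springs back on its own; holding it fully down takes about 5 to 8 N at the pad
- lid: clear lid in a thin aluminium frame, 138 mm wide, 150 mm long, hinged at the top of the hopper's mouth (dispenser frame (20, 0, 200) mm), sloping down to the chute floor when shut; origin on the hinge. Linked to the lever: its angle is 1.7 x the lever angle, 0 shut, 1.105 rad fully open (its z axis then leans by that angle). Almost undamped: if the lever is let go, the lid slams
- lid_edge (a point): middle of the lid's lower, free edge
- roll: oblong bread roll, 56 mm diameter, 110 mm long, about 80 g; origin at its centre, y along its length. Starts in the hopper, seen through the lid; rolls down the chute when the lid lifts. At rest against the trough's front lip its centre is about (-172, 0, 67) mm in the dispenser frame
- jar: seed jar, steel cap, 68 mm diameter, 100 mm tall; stands to the right of the lever; origin under its centre; a bystander, leave it alone
- bagel_a: seeded bagel lying flat, 102 mm across, 34 mm high, in front of the lever; origin under its centre; a bystander, leave it alone
- bagel_b: seeded bagel lying flat, 102 mm across, 34 mm high, left of the trough; origin under its centre; a bystander, leave it alone
- bowl: steel bowl, 120 mm across, 50 mm high; origin under its centre; a bystander, leave it alone
- mug: white mug, 76 mm diameter, 90 mm tall; origin under its centre; a bystander, leave it alone
- shaker: steel shaker, 50 mm diameter, 110 mm tall; origin under its centre; a bystander, leave it alone

How it is judged:
By the outcome, as a careful person would: the job done as asked, in the order asked, and still so for the second after the job is handed in, with the robot touching nothing.
It also fails if it takes over 45 s, if anything falls off the work surface, if the arm or the gripper's body presses on something with over 40 N, if the wrist force passes 120 N, or if a joint passes its speed limit or range.

## Robot

A 6-joint arm with a two-finger parallel gripper is mounted at the origin on the work surface. World frame = base frame: x ahead of the robot, y to its left, z up, the work surface at z = 0. Lengths are in m, angles in rad, forces in N, time in s.
With the tool pointing down it reaches from about 0.35 to 0.85 m from the base axis. Payload 8.1 kg.
Tool frame: the origin (TCP) lies midway between the tips of the shut fingers; the grasp point (between the pads) lies 19 mm behind it; z points along the fingers, y is the direction in which the jaws open and shut (so a half turn about z gives the same grasp; the last joint's range is limited). The gripper opens to 93 mm and grips with 3 to 60 N. Pads are 15 mm wide; open, the fingers measure 128 mm over their backs; the gripper's body (75 mm by 188 mm) begins 65 mm behind the grasp point.
Start: joints at [-1.221, 0.13, 1.488, -0, 1.523, -0.085], TCP at [0.253, -0.544, 0.219] pointing down, gripper open.
Joint ranges: [-2.96, 2.96], [-0.89, 2.26], [0.02, 2.5], [-1.34, 4.48], [0, 2.73], [-2.66, 2.66]. Speed limits (rad/s): [2.39, 2.39, 2.79, 3.14, 3.14, 3.14].

## Interface

Orientations are given as a rotation vector (axis times angle).
In Python, from plant import robot gives the robot as it stands. The module is installed in compiled form; this text tells all that it offers.
- The arm moves only by the shell command python3 -m pendant 'ROWS' [FORCE]. ROWS is JSON, a list of rows, each an object with "translation": the shift along the tool's x, y, z in mm, a list of three; "twist": the turn, a rotation vector about the tool's x, y, z in rad, a list of three; "grip": the opening, from -1 (shut) to 1 (fully open). A call has exactly 10 rows; each row shifts and turns the pose as measured when the row begins, along the tool's axes as they then stand; what a row does not reach is not made up. A row lasts 1/10 s, in which the tool goes at most 50 mm and 8.59 degrees, less where a joint would pass 70% of its speed; a pose out of reach is approached as far as the arm can. A call is refused whole if a number of a shift passes 50 or a number of a turn 0.15, either way. A call with a gripper value outside its range is refused whole. The fingers move at their own pace and stop on an object; FORCE is the grip in N (left out, the last holds). Time passes only in rows, so rows that do not move let the fingers close, or fill a call up. It gives the time, the measured TCP pose, the force and the opening at its end, in the units of the state.
- robot.read_state(): the state, without advancing time (a new reading comes with each control period).
- robot.read_camera(name): name is "scene" or "top" or "wrist"; returns (picture, depth): 480x640x3 uint8, red, green, blue; 480x640 float32, m along the optical axis (not along the pixel's ray), 0 where there is no reading.
- robot.camera_info(name): a dict with "vertical_fov" (degrees; the focal length in pixels is half the picture's height over the tangent of half this angle, whatever the lens; pixels are square), "cx", "cy" (the principal point, pixels), "cam_to_world" (4x4, takes a point from camera to world coordinates). Camera axes: x right, y up, looking along -z (the intrinsics and any distortion apply to the point x, -y, -z); pixel columns grow to the right and rows downward; lengths in m; the calibration is good to about 2 mm. A picture is of the moment at which its call begins: read the wrist's pose just before it. camera_info takes no time and is no camera call; for the wrist camera it gives the pose at the moment of the call.
- robot.close_job(): hands the job in, once; it reports no verdict.
The state is a dict: "t": time; "q": joint angles; "dq": joint speeds; "joint_torque": joint torques, N m; "tool_pos": TCP position; "orientation": TCP orientation; "force": force on the tool from outside, world axes, zero at the start; "wrist_torque": the same for the moment, N m; "opening": finger opening in m.
Only numpy, scipy, OpenCV 4.12 (cv2) and the standard library are available. Lean on these libraries where they do the work, as an engineer would, in place of code of your own. Each camera call takes 0.05 s, during which the arm holds its last target. There are 200 camera calls.

## Working session

There is one attempt and no reset: what is moved stays moved. The work goes in short steps, Python scripts to look and compute and a shell command to move; the robot and the scene stay as the last step left them, time stands still between calls to the robot, and variables do not carry over. Pictures are saved under pics/ and viewed, about 8 in all and at most 12, crops included, and the job is handed in when it is done.

```bash
mkdir -p pics
cat > h.py <<'E'
import numpy as np,cv2
from plant import robot
def cap(n,tag):
    info=robot.camera_info(n); im,d=robot.read_camera(n)
    np.savez(f'{tag}.npz',im=im,d=d,M=info['cam_to_world'],f=240/np.tan(np.radians(info['vertical_fov'])/2),c=[info['cx'],info['cy']])
    cv2.imwrite(f'pics/{tag}.png',im[:,:,::-1]); return info
def cloud(tag):
    z=np.load(f'{tag}.npz'); d=z['d']; v,u=np.mgrid[:480,:640]
    p=np.stack([(u-z['c'][0])/z['f']*d,-(v-z['c'][1])/z['f']*d,-d],-1)
    return z['im'],d,p@z['M'][:3,:3].T+z['M'][:3,3]
E
python3 - <<'E'
from h import *
for n in('scene','top'):
    print(cap(n,n+'0'))
s=robot.read_state();print(s)
E
```

```text
{'vertical_fov': 51.59597789026559, 'cx': 321.61330679115434, 'cy': 227.5198269348606, 'cam_to_world': array([[-0.03453731, -0.83602291,  0.54760649,  1.0055294 ],
       [ 0.99931312, -0.0362536 ,  0.00767842,  0.03067417],
       [ 0.01343338,  0.54749554,  0.83670077,  0.84731912],
       [ 0.        ,  0.        ,  0.        ,  1.        ]])}
{'vertical_fov': 48.54055468160787, 'cx': 317.5500338881754, 'cy': 230.05852883826702, 'cam_to_world': array([[-2.03952891e-02,  9.98551754e-01, -4.97838027e-02,
         4.83136066e-01],
       [-9.99790620e-01, -2.04525272e-02, -6.40533638e-04,
         5.01139324e-02],
       [-1.65781057e-03,  4.97603151e-02,  9.98759812e-01,
         1.02049087e+00],
       [ 0.00000000e+00,  0.00000000e+00,  0.00000000e+00,
         1.00000000e+00]])}
{'t': 0.1, 'q': array([-1.22142773e+00,  1.31101450e-01,  1.48920806e+00, -1.58002933e-05,
        1.52298016e+00, -8.53864440e-02]), 'dq': array([ 0.00080957, -0.00161587, -0.00219919,  0.00054674, -0.0007117 ,
        0.00251477]), 'joint_torque': array([ 1.21348927e-03, -5.61341000e+01, -4.93094695e+01,  7.70786544e-02,
        2.91476317e-02, -9.77859031e-05]), 'tool_pos': array([ 0.25255427, -0.54367709,  0.21766221]), 'orientation': array([-3.06601874e+00, -6.77184852e-01,  3.75195948e-04]), 'force': array([-0.45605741,  0.39553011, -0.29080141]), 'wrist_torque': array([ 0.01314109, -0.02636405,  0.06598338]), 'opening': 0.0932176577727781}
```

View pics/top0.png

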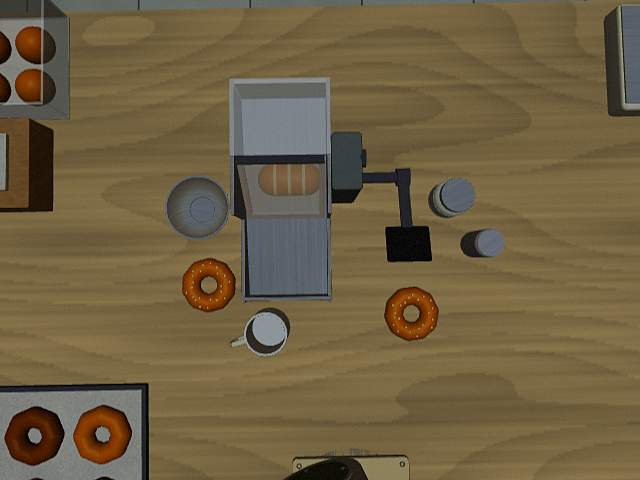

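View pics/scene0.png

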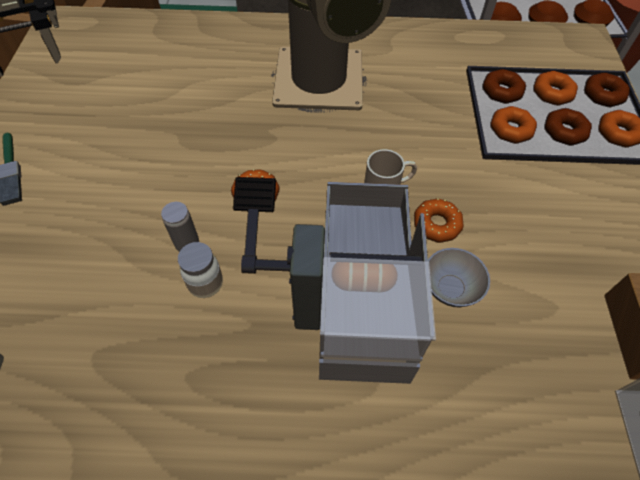

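The top view shows the black pad at about (409,244), the lever pivot near (403,178), a bagel in front at (411,313), and the jar and shaker to the right at (455,197) and (488,243). The scene view shows the pad at about (255,193), and the roll shut in the hopper.

Run:
```python
from h import *
def ray(tag,u,v,z):
    q=np.load(tag+'.npz');r=q['M'][:3,:3]@np.array([(u-q['c'][0])/q['f'],-(v-q['c'][1])/q['f'],-1]);o=q['M'][:3,3]
    return o+r*(z-o[2])/r[2]
for tag,box in(('top0',(370,220,445,270)),('scene0',(225,172,285,218))):
    im,d,P=cloud(tag); x0,y0,x1,y1=box
    m=np.zeros(d.shape,np.uint8); m[y0:y1,x0:x1]=(im[y0:y1,x0:x1].max(-1)<60)*255
    m=cv2.morphologyEx(m,cv2.MORPH_OPEN,np.ones((15,15)))
    mm=(m>0)&(d>0); Q=P[mm]; 
    print(tag,mm.sum(),'depth med',np.median(Q,0),Q.min(0),Q.max(0))
    h=Q[(Q[:,2]>.14)&(Q[:,2]<.21)]; A=np.c_[h[:,:2],np.ones(len(h))]; print('plane',np.linalg.lstsq(A,h[:,2],rcond=None)[0])
    c=cv2.minAreaRect(np.argwhere(m)[:,::-1].astype(np.float32)); print(c, 'ray',ray(tag,*c[0],.175))
    print([ray(tag,*b,.175).round(3).tolist() for b in cv2.boxPoints(c)])
# dispenser yaw from trough walls & housing: points by height
im,d,P=cloud('top0')
hs=P[120:215,325:372].reshape(-1,3); hs=hs[(hs[:,2]>.205)&(hs[:,2]<.225)]
r=cv2.minAreaRect((hs[:,:2]*1000).astype(np.float32)); print('housing top',r,len(hs))
# lever pad edges
for nm,b in dict(jar=(430,175,478,218),shaker=(458,225,506,260),bagel=(380,283,442,342)).items():
    q=P[b[1]:b[3],b[0]:b[2]].reshape(-1,3); q=q[q[:,2]>.015]; t=q[q[:,2]>q[:,2].max()-.015]; print(nm,t.mean(0),q.min(0),q.max(0))
q=P[70:310,225:335].reshape(-1,3); q=q[(q[:,2]>.02)]; print('disp',cv2.minAreaRect((q[:,:2]*1000).astype(np.float32)))
for u,v in((247,299),(330,299)): print(ray('top0',u,v,.098))
for u,v in((230,79),(330,79)): print(ray('top0',u,v,.209))
print('pivot joint',ray('top0',403,178,.135))
from scipy.spatial.transform import Rotation as R
s=robot.read_state();print(R.from_rotvec(s['orientation']).as_matrix())
```

```text
top0 1536 depth med [ 0.50107899 -0.09213769  0.17511735] [ 0.47316838 -0.16403564 -0.00373168] [ 0.53817197 -0.057762    0.18738636]
plane [-3.60861781e-01 -2.83802035e-04  3.55909855e-01]
((408.0, 243.5), (35.0, 44.0), 90.0) ray [ 0.50097215 -0.09250967  0.175     ]
[[0.53, -0.058, 0.175], [0.528, -0.128, 0.175], [0.473, -0.127, 0.175], [0.474, -0.057, 0.175]]
scene0 1333 depth med [ 0.50275793 -0.09182783  0.17381314] [ 0.47417091 -0.12674815  0.160078  ] [ 0.53155553 -0.05781479  0.18597382]
plane [-0.3630721  -0.00395604  0.35594161]
((254.0, 194.5), (33.0, 40.0), 90.0) ray [ 0.50387781 -0.09184527  0.175     ]
[[0.47, -0.13, 0.175], [0.467, -0.061, 0.175], [0.536, -0.055, 0.175], [0.539, -0.121, 0.175]]
housing top ((623.9982299804688, 4.988069534301758), (140.76922607421875, 62.5076904296875), 1.9636930227279663) 2185
jar [0.48313607 0.05011393 1.02049087] [ 0.48313607 -0.22301102  0.01550318] [0.61864598 0.05011393 1.02049087]
shaker [0.48313607 0.05011393 1.02049087] [ 0.47625235 -0.26771085  0.01524164] [0.52506718 0.05011393 1.02049087]
bagel [0.48313607 0.05011393 1.02049087] [ 0.32439972 -0.17063606  0.01506221] [0.48313607 0.05011393 1.02049087]
disp ((574.3360595703125, 121.61431884765625), (204.8623046875, 374.0550231933594), 89.4039306640625)
[0.41259695 0.17477195 0.098     ]
[0.40969659 0.03167269 0.098     ]
[0.76055984 0.18142427 0.209     ]
[0.7573143  0.02658621 0.209     ]
pivot joint [ 0.61154855 -0.09405616  0.135     ]
[[ 9.06972959e-01  4.21188433e-01 -5.95723503e-04]
 [ 4.21188835e-01 -9.06971576e-01  1.58909058e-03]
 [ 1.29002286e-04 -1.69217427e-03 -9.99998560e-01]]
```

```bash
python3 -m pendant '[{"translation":[0,0,-10],"twist":[0,0,0.145],"grip":-1},{"translation":[0,0,-10],"twist":[0,0,0.145],"grip":-1},{"translation":[0,0,-10],"twist":[0,0,0.145],"grip":-1},{"translation":[20,-40,0],"twist":[0,0,0],"grip":-1},{"translation":[20,-40,0],"twist":[0,0,0],"grip":-1},{"translation":[20,-40,0],"twist":[0,0,0],"grip":-1},{"translation":[20,-40,0],"twist":[0,0,0],"grip":-1},{"translation":[20,-40,0],"twist":[0,0,0],"grip":-1},{"translation":[20,-40,0],"twist":[0,0,0],"grip":-1},{"translation":[20,-40,0],"twist":[0,0,0],"grip":-1}]'
```

```text
t: 1.1
tool_pos: [0.3975, -0.2586, 0.2433]
orientation: [-3.131, 0.044, 0.009]
force: [0.7, 0.1, -0.3]
opening: 0.0178
```

```bash
python3 -m pendant '[{"translation":[20,-33,0],"twist":[0,0,0],"grip":-1},{"translation":[20,-33,0],"twist":[0,0,0],"grip":-1},{"translation":[20,-33,0],"twist":[0,0,0],"grip":-1},{"translation":[20,-33,0],"twist":[0,0,0],"grip":-1},{"translation":[15,-25,0],"twist":[0,0,0],"grip":-1},{"translation":[0,0,0],"twist":[0,0,0],"grip":-1},{"translation":[0,0,0],"twist":[0,0,0],"grip":-1},{"translation":[0,0,0],"twist":[0,0,0],"grip":-1},{"translation":[0,0,0],"twist":[0,0,0],"grip":-1},{"translation":[0,0,0],"twist":[0,0,0],"grip":-1}]'
```

```text
t: 2.1
tool_pos: [0.4983, -0.0931, 0.2414]
orientation: [-3.129, 0.036, 0.016]
force: [0.4, 0.0, 0.6]
opening: 0.001
```

```bash
python3 -m pendant '[{"translation":[0,0,12],"twist":[0,0,0],"grip":-1},{"translation":[0,0,12],"twist":[0,0,0],"grip":-1},{"translation":[0,0,12],"twist":[0,0,0],"grip":-1},{"translation":[0,0,12],"twist":[0,0,0],"grip":-1},{"translation":[0,0,10],"twist":[0,0,0],"grip":-1},{"translation":[0,0,10],"twist":[0,0,0],"grip":-1},{"translation":[0,0,10],"twist":[0,0,0],"grip":-1},{"translation":[0,0,10],"twist":[0,0,0],"grip":-1},{"translation":[0,0,10],"twist":[0,0,0],"grip":-1},{"translation":[0,0,10],"twist":[0,0,0],"grip":-1}]'
```

```text
t: 3.1
tool_pos: [0.496, -0.0939, 0.1254]
orientation: [-3.13, 0.041, 0.017]
force: [-1.6, -1.0, 5.9]
opening: 0.0004
```

```bash
python3 -m pendant '[{"translation":[0,0,8],"twist":[0,0,0],"grip":-1},{"translation":[0,0,6],"twist":[0,0,0],"grip":-1},{"translation":[0,0,5],"twist":[0,0,0],"grip":-1},{"translation":[0,0,4],"twist":[0,0,0],"grip":-1},{"translation":[0,0,3],"twist":[0,0,0],"grip":-1},{"translation":[0,0,3],"twist":[0,0,0],"grip":-1},{"translation":[0,0,2],"twist":[0,0,0],"grip":-1},{"translation":[0,0,2],"twist":[0,0,0],"grip":-1},{"translation":[0,0,1],"twist":[0,0,0],"grip":-1},{"translation":[0,0,1],"twist":[0,0,0],"grip":-1}]'
```

```text
t: 4.1
tool_pos: [0.5001, -0.0941, 0.1008]
orientation: [-3.133, 0.038, 0.002]
force: [-8.6, 1.7, 14.9]
opening: 0.0005
```

Run:
```python
from h import *
cap('scene','scene1'); print(robot.read_state()['force'])
```

```text
[-9.28671647  1.05477266 16.43284627]
```

View pics/scene1.png

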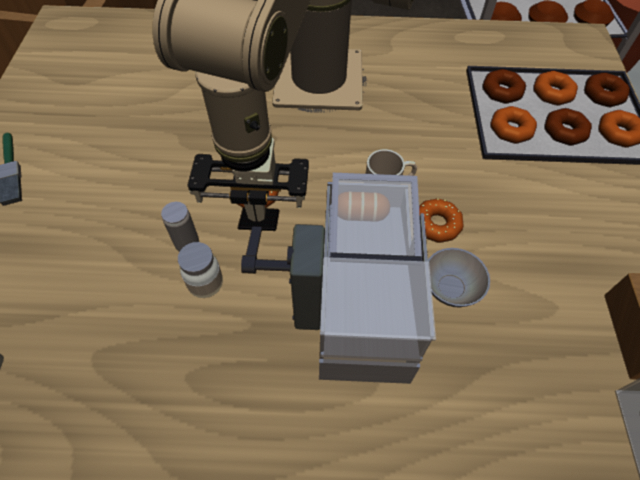

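The force jumped to 16 N with the TCP at 0.101 m, so the lever is on its stop. The picture shows the lid lifted and the roll at about (363,205) by the front lip. I'll hold and check that the roll is at rest.

```bash
python3 -m pendant '[{"translation":[0,0,0.5],"twist":[0,0,0],"grip":-1},{"translation":[0,0,0.5],"twist":[0,0,0],"grip":-1},{"translation":[0,0,0.5],"twist":[0,0,0],"grip":-1},{"translation":[0,0,0.5],"twist":[0,0,0],"grip":-1},{"translation":[0,0,0.5],"twist":[0,0,0],"grip":-1},{"translation":[0,0,0.5],"twist":[0,0,0],"grip":-1},{"translation":[0,0,0.5],"twist":[0,0,0],"grip":-1},{"translation":[0,0,0.5],"twist":[0,0,0],"grip":-1},{"translation":[0,0,0.5],"twist":[0,0,0],"grip":-1},{"translation":[0,0,0.5],"twist":[0,0,0],"grip":-1}]'
python3 - <<'E'
from h import *
def roll(t):
    im,d,P=cloud(t); hsv=cv2.cvtColor(im,cv2.COLOR_RGB2HSV)
    m=np.zeros(d.shape,bool); m[180:240,325:412]=True
    m&=(hsv[...,1]>50)&(hsv[...,0]<25)&(d>0); q=P[m]
    print(t,m.sum(),np.argwhere(m).mean(0)[::-1],q.mean(0),np.percentile(q,[2,98],axis=0).round(3).tolist())
cap('scene','scene2');roll('scene1'); roll('scene2')
for _ in range(8): robot.read_camera('scene')
cap('scene','scene3'); roll('scene3'); print(robot.read_state()['force'],robot.read_state()['tool_pos'])
E
```

```text
t: 5.15
tool_pos: [0.4999, -0.0941, 0.101]
orientation: [-3.134, 0.036, 0.002]
force: [-6.3, 0.9, 10.8]
opening: 0.0004
scene1 406 [356.84975369 199.09852217] [0.50811632 0.07886367 0.1791978 ] [[0.329, 0.027, -0.002], [0.549, 0.12, 0.214]]
scene2 405 [356.19753086 198.9308642 ] [0.50660137 0.07783746 0.17754374] [[0.329, 0.027, -0.002], [0.549, 0.12, 0.214]]
scene3 408 [356.48529412 198.92892157] [0.50644444 0.07830325 0.17735188] [[0.328, 0.027, -0.002], [0.549, 0.12, 0.214]]
[-6.7907529   0.73957011 11.663407  ] [ 0.49994363 -0.09405518  0.10103128]
```

Run:
```python
from h import *
z=np.load('scene3.npz');a=[np.load(f'scene{i}.npz')['im'].astype(int) for i in(1,2,3)]
for i in(0,1): print('diff',np.abs(a[i]-a[2])[175:260,325:425].mean(), np.abs(a[i]-a[2])[400:470,100:200].mean())
q=np.linalg.inv(z['M'])@[.441,.108,.067,1]; print('expected roll px',z['c'][0]-q[0]/q[2]*z['f'],z['c'][1]+q[1]/q[2]*z['f'])
cv2.imwrite('pics/c3.png',cv2.resize(z['im'][150:300,280:440,::-1],None,fx=4,fy=4))
```

```text
diff 0.8446666666666667 0.7969047619047619
diff 0.7675294117647059 0.7903809523809524
expected roll px 366.1741522429677 205.86371738218227
```

View pics/c3.png

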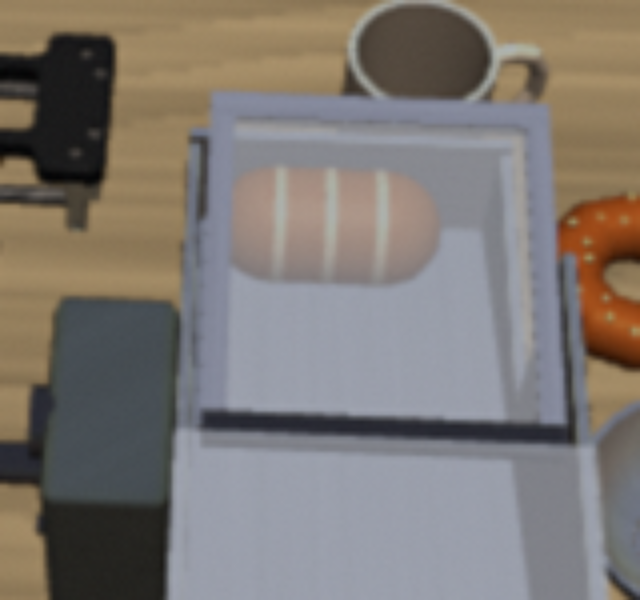

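The roll is resting against the front lip: the frame differences are at noise level, and it is about 3 px from the expected pixel. The lid is fully up. Now a slow release.

```bash
python3 -m pendant '[{"translation":[0,0,-2],"twist":[0,0,0],"grip":-1},{"translation":[0,0,-3],"twist":[0,0,0],"grip":-1},{"translation":[0,0,-3],"twist":[0,0,0],"grip":-1},{"translation":[0,0,-3],"twist":[0,0,0],"grip":-1},{"translation":[0,0,-3],"twist":[0,0,0],"grip":-1},{"translation":[0,0,-3],"twist":[0,0,0],"grip":-1},{"translation":[0,0,-3],"twist":[0,0,0],"grip":-1},{"translation":[0,0,-3],"twist":[0,0,0],"grip":-1},{"translation":[0,0,-3],"twist":[0,0,0],"grip":-1},{"translation":[0,0,-3],"twist":[0,0,0],"grip":-1}]'
```

```text
t: 6.65
tool_pos: [0.496, -0.094, 0.127]
orientation: [-3.134, 0.035, 0.016]
force: [-3.7, -0.4, 5.7]
opening: 0.0006
```

```bash
python3 -m pendant '[{"translation":[0,0,-3],"twist":[0,0,0],"grip":-1},{"translation":[0,0,-3],"twist":[0,0,0],"grip":-1},{"translation":[0,0,-3],"twist":[0,0,0],"grip":-1},{"translation":[0,0,-3],"twist":[0,0,0],"grip":-1},{"translation":[0,0,-3],"twist":[0,0,0],"grip":-1},{"translation":[0,0,-3],"twist":[0,0,0],"grip":-1},{"translation":[0,0,-2.5],"twist":[0,0,0],"grip":-1},{"translation":[0,0,-2.5],"twist":[0,0,0],"grip":-1},{"translation":[0,0,-2],"twist":[0,0,0],"grip":-1},{"translation":[0,0,-2],"twist":[0,0,0],"grip":-1}]'
```

```text
t: 7.65
tool_pos: [0.4983, -0.094, 0.1554]
orientation: [-3.135, 0.034, 0.009]
force: [1.8, 0.9, 3.7]
opening: 0.0003
```

```bash
python3 -m pendant '[{"translation":[0,0,-1.5],"twist":[0,0,0],"grip":-1},{"translation":[0,0,-1.5],"twist":[0,0,0],"grip":-1},{"translation":[0,0,-1.5],"twist":[0,0,0],"grip":-1},{"translation":[0,0,-1.5],"twist":[0,0,0],"grip":-1},{"translation":[0,0,-1.5],"twist":[0,0,0],"grip":-1},{"translation":[0,0,-1.2],"twist":[0,0,0],"grip":-1},{"translation":[0,0,-1.2],"twist":[0,0,0],"grip":-1},{"translation":[0,0,-1],"twist":[0,0,0],"grip":-1},{"translation":[0,0,-1],"twist":[0,0,0],"grip":-1},{"translation":[0,0,-1],"twist":[0,0,0],"grip":-1}]'
```

```text
t: 8.65
tool_pos: [0.5004, -0.0942, 0.17]
orientation: [-3.135, 0.034, 0.002]
force: [5.1, 0.3, 2.3]
opening: 0.0009
```

```bash
python3 -m pendant '[{"translation":[0,0,-1],"twist":[0,0,0],"grip":-1},{"translation":[0,0,-1],"twist":[0,0,0],"grip":-1},{"translation":[0,0,-1],"twist":[0,0,0],"grip":-1},{"translation":[0,0,-0.8],"twist":[0,0,0],"grip":-1},{"translation":[0,0,-0.8],"twist":[0,0,0],"grip":-1},{"translation":[0,0,-0.8],"twist":[0,0,0],"grip":-1},{"translation":[0,0,-0.8],"twist":[0,0,0],"grip":-1},{"translation":[0,0,-0.8],"twist":[0,0,0],"grip":-1},{"translation":[0,0,-0.8],"twist":[0,0,0],"grip":-1},{"translation":[0,0,-0.8],"twist":[0,0,0],"grip":-1}]'
```

```text
t: 9.65
tool_pos: [0.4999, -0.0942, 0.1788]
orientation: [-3.135, 0.034, 0.003]
force: [3.5, -0.3, 1.7]
opening: 0.0004
```

```bash
python3 -m pendant '[{"translation":[0,0,-0.8],"twist":[0,0,0],"grip":-1},{"translation":[0,0,-0.8],"twist":[0,0,0],"grip":-1},{"translation":[0,0,-0.8],"twist":[0,0,0],"grip":-1},{"translation":[0,0,-0.8],"twist":[0,0,0],"grip":-1},{"translation":[0,0,-0.8],"twist":[0,0,0],"grip":-1},{"translation":[0,0,-0.8],"twist":[0,0,0],"grip":-1},{"translation":[0,0,-0.8],"twist":[0,0,0],"grip":-1},{"translation":[0,0,-0.8],"twist":[0,0,0],"grip":-1},{"translation":[0,0,-0.8],"twist":[0,0,0],"grip":-1},{"translation":[0,0,-0.8],"twist":[0,0,0],"grip":-1}]'
```

```text
t: 10.65
tool_pos: [0.4965, -0.0939, 0.1847]
orientation: [-3.133, 0.035, 0.017]
force: [0.2, 0.0, -0.9]
opening: 0.0004
```

Free of the pad. I'll move up and back clear, then check.

```bash
python3 -m pendant '[{"translation":[0,0,-5],"twist":[0,0,0],"grip":-1},{"translation":[0,0,-15],"twist":[0,0,0],"grip":-1},{"translation":[0,0,-25],"twist":[0,0,0],"grip":-1},{"translation":[0,0,-25],"twist":[0,0,0],"grip":-1},{"translation":[-15,30,-10],"twist":[0,0,0],"grip":-1},{"translation":[-15,35,0],"twist":[0,0,0],"grip":-1},{"translation":[-15,35,0],"twist":[0,0,0],"grip":-1},{"translation":[-15,35,0],"twist":[0,0,0],"grip":-1},{"translation":[-10,20,0],"twist":[0,0,0],"grip":-1},{"translation":[0,0,0],"twist":[0,0,0],"grip":-1}]'
python3 - <<'E'
from h import *
cap('scene','scene4');cap('top','top4')
for t,sl in(('scene',(slice(172,218),slice(225,285))),):
    im,d,P=cloud(t+'4'); m=np.zeros(d.shape,np.uint8); m[sl]=(im[sl].max(-1)<60)*255
    m=cv2.morphologyEx(m,cv2.MORPH_OPEN,np.ones((15,15))); print('pad',m.astype(bool).sum(),np.median(P[(m>0)&(d>0)],0))
a=np.load('scene0.npz')['im'];b=np.load('scene4.npz')['im'];a2=np.load('top0.npz')['im'];b2=np.load('top4.npz')['im']
cv2.imwrite('pics/f.png',np.hstack([b[150:390,140:500],b2[60:360,150:520][:240]])[:,:,::-1])
for A,B in((a,b),(a2,b2)):
    D=(np.abs(A.astype(int)-B).max(-1)>40).astype(np.uint8); n,_,s,_=cv2.connectedComponentsWithStats(D); print([r.tolist() for r in s[1:] if r[4]>15])
E
```

```text
t: 11.65
tool_pos: [0.4234, -0.2535, 0.2802]
orientation: [-3.14, 0.028, 0.003]
force: [0.5, -1.1, -0.3]
opening: 0.0003
pad 1314 [ 0.50233151 -0.0920681   0.17379486]
[[1, 1, 17, 6, 53], [0, 0, 59, 63, 1094], [55, 0, 146, 115, 8626], [349, 15, 31, 28, 599], [382, 16, 20, 11, 149], [333, 191, 57, 31, 1434], [332, 263, 16, 27, 273], [354, 264, 9, 3, 21], [381, 265, 16, 27, 229], [351, 277, 12, 14, 133], [366, 278, 12, 14, 126]]
[[258, 165, 15, 27, 117], [280, 165, 7, 8, 29], [291, 165, 4, 7, 17], [296, 164, 6, 12, 25], [305, 165, 14, 30, 154], [291, 180, 11, 15, 79], [277, 182, 11, 14, 83], [267, 185, 7, 10, 26], [262, 264, 61, 32, 1700], [497, 267, 143, 213, 19935], [619, 453, 21, 27, 107], [283, 458, 85, 22, 1295]]
```

View pics/f.png

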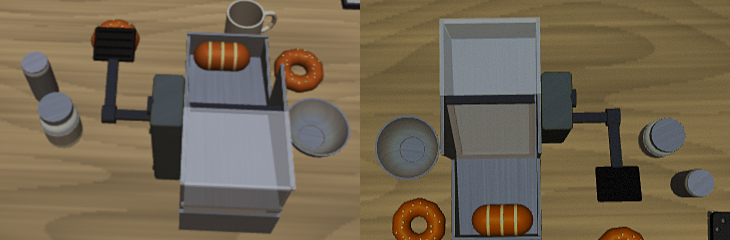

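The roll is in the trough at the front lip. The lid is shut, the pad is back at z = 0.174, and the only differences from the first pictures are the roll and the arm.

```bash
python3 -c "
from plant import robot
print(robot.close_job())"
```

```text
the job is handed in; nothing more can be done
None
```

The roll is out of the dispenser and resting in the front trough, and the lid is shut again. I handed the job in at about 12 s.

- **Press:** I pushed the lever with shut fingertips until the force rose from about 6 N to 16 N, which showed it was on its stop. I held it there for over a second. Successive pictures showed the roll still, about 3 px from where it should rest against the lip.
- **Release:** I let the lever up over about 5 s, slowing to roughly 8 mm/s at the end. The tips left the pad with the force back to about zero.
- **Final checks:** The pad is back at its starting point, (0.502, -0.092, 0.174) m. Comparing before and after pictures, only the roll and the arm changed, so the lid is shut and the bystanders are where they were. The gripper is well clear, with its tips at (0.423, -0.254, 0.280) m.
- **Disagreement:** My colour mask for the roll's 3-D position while the lid was up picked up lid points. I used the picture comparison and the expected pixel position instead.
- **Not measured:** I did not measure the lid's closing speed. That it closed gently follows from the slow release.

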